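# Load the tiered stand of an optics bench

## Task

Put the two white trays on the four-post stand and load them: seat the tall-cornered tray on the base, all four posts through its corner sleeves, stand the brass nut in the middle of its floor, put the low-cornered tray down over the posts on top of it, and last stand the black lens tube upright inside the raised ring of that upper tray. Leave the other things on the table where they are.

Things in the scene. Friction and masses are not known exactly. Their poses are not given: they have to be found in the camera images.
- stand: Fixed stand: black base plate 180 x 80 x 8 mm (x long, y wide) with four upright steel posts of 7 mm diameter at x = +-69, y = +-18 mm. The posts rise 58 mm above the plate (tops 66 mm above the table); the last 8 mm taper to a 2 mm point. Origin: centre of the plate's underside, on the table; z up.
- stand_seat (a point): Centre of the top face of the stand's base plate, 8 mm above the table, on which the tall-cornered tray rests; axes as the stand's.
- lower_tray_center (a point): Tall-cornered white tray, 157 x 56 x 36 mm over all, 0.12 kg; goes on first. Point: its centre, 8 mm above its underside; x long, y wide, z up. Floor 120 x 56 x 4 mm, plain; 3 mm lips, 16 mm (sides) and 13 mm (ends) high. Four corner sleeves at x = +-69, y = +-18 mm, outside 19, bore 13 mm, from underside to 36 mm. Grasp across the middle of the 56 mm width; either way round fits.
- lower_tray_floor (a point): Centre of the upper face of the tall-cornered tray's floor (inside the lips 114 x 50 mm), 4 mm above the tray's underside, where the brass nut goes; axes as the tray's.
- upper_tray_center (a point): Low-cornered white tray, 157 x 56 x 16 mm over all, 0.10 kg: floor, lips and sleeve places and bores as the other tray's, but sleeves only 16 mm high and a raised grey ring in the middle of its floor. Rests on the other tray's sleeve tops, undersides 36 mm apart. Point: its centre, 8 mm above its underside; axes as the other's. Grasp across the 56 mm width; either way round fits.
- upper_tray_floor (a point): Centre of the raised ring (inside 46, outside 49 mm in diameter, 3 mm high) on the low-cornered tray, at the upper face of its floor, 4 mm above the tray's underside, where the lens tube stands; axes as the tray's.
- knob_nut_center (a point): Brass knurled nut, 26 mm high, standing: round body 28 mm in diameter and 17 mm high with a 12 mm wide, 9 mm high stem on top; 0.05 kg. This point is its centre, 13 mm above its underside; z up.
- tube_center (a point): Black lens tube standing on end, 30 mm in diameter, 45 mm high, 0.035 kg, hollow. This point is its centre, 22.5 mm above its underside; z up.
- case: Bystander: loose round white lens case lying flat, 57 mm in diameter, 20 mm high. Origin: centre of its underside. Leave it alone.
- screen_plate: Fixed upright black beam screen to the left of the work: a thin plate 226 mm long (along its y, which runs nearly along the line of sight from the robot), 3 mm thick (along its x), its top edge 230 mm above the table; foot 40 mm wide, 10 mm high. Origin: centre of its underside. Pass over it or round it.

How it is judged:
By the outcome, as a careful person would: the job done as asked, in the order asked, and still so for the second after the job is handed in, with the robot touching nothing.
It also fails if it takes over 120 s, if anything falls off the work surface, if the arm or the gripper's body presses on something with over 40 N, if the wrist force passes 120 N, or if a joint passes its speed limit or range.

## Robot

A 6-joint arm with a two-finger parallel gripper is mounted at the origin on a cart in front of the work surface, level with it; the furniture and walls round the work are solid. World frame = base frame: x ahead of the robot, y to its left, z up, the work surface at z = 0. Lengths are in mm, angles in rad, forces in N, time in s.
With the tool pointing down it reaches from about 300 to 1000 mm from the base axis. Payload 5.1 kg.
Tool frame: the origin (TCP) lies on the centre line of the jaws, within the pads' length; the fingertips stand 14 mm ahead of it and the grasp point (between the pads) lies 5 mm behind it; z points along the fingers, y is the direction in which the jaws open and shut (so a half turn about z gives the same grasp; the last joint's range is limited). The gripper opens to 95 mm and grips with 3 to 60 N. Pads are 20 mm wide; open, the fingers measure 119 mm over their backs; the gripper's body (75 mm by 180 mm) begins 59 mm behind the grasp point.
Start: joints at [-1.376, 0.124, 1.65, -0, 1.367, -0.083], TCP at [178.224, -625.077, 228.656] pointing down, gripper open.
Joint ranges: [-2.61, 2.61], [-1.02, 2.33], [0.03, 2.71], [-1.35, 4.49], [0.32, 2.68], [-2.91, 2.91]. Speed limits (rad/s): [2.57, 2.57, 3.14, 3.14, 3.14, 3.14].

## Interface

Orientations are given as a rotation vector (axis times angle).
In Python, from plant import ctrl, vision gives the robot as it stands.
- The arm moves only by the tool apply_moves, never from a script. Its argument "series" is one flat list of numbers, 7 for each row, row after row: the turn, a rotation vector about the tool's x, y, z in units of 6 degrees (1.0 is 6 degrees), then the shift along the tool's x, y, z in units of 30 mm (1.0 is 30 mm), then the opening, from 0 (shut) to 1 (fully open). In form: [ax, ay, az, x, y, z, hand, ax, ay, az, x, y, z, hand, ...]. A call has 1 to 5 rows; each row shifts and turns the commanded pose from where the row before left it, along the tool's axes as they then stand; what a row does not reach is not made up. A row lasts 1/12 s, in which the tool goes at most 41.7 mm and 7.16 degrees, less where a joint would pass 70% of its speed; a pose out of reach is approached as far as the arm can. A call is refused whole if a number of a shift passes 1 or a number of a turn 1, either way. A call with a gripper value outside its range is refused whole. The fingers move at their own pace and stop on an object; the grip force is fixed at half the most. Time passes only in rows, so rows that do not move let the fingers close. It gives the time, the measured TCP pose, the force and the opening at its end, in the units of the state.
- ctrl.state(): the state, without advancing time (a new reading comes with each control period).
- vision.camera(name): name is "scene" or "top" or "wrist"; returns a dict with "pixels" (400x640x3 uint8, red, green, blue), "vfov" (degrees; the focal length in pixels is half the picture's height over the tangent of half this angle, whatever the lens; pixels are square), "cx", "cy" (the principal point, pixels), "R" (3x3) and "t" (3): a world point X has camera coordinates R X + t. Camera axes: x right, y down, z forward; pixel columns grow to the right and rows downward; lengths in mm; the calibration is good to about 2 mm. A picture is of the moment at which its call begins. There is no depth.
- ctrl.close_job(): hands the job in, once; it reports no verdict.
The state is a dict: "time_s": time; "joint_pos": joint angles; "joint_vel": joint speeds; "tau": joint torques, N m; "tool_pos": TCP position; "eef_rot": TCP orientation; "contact_force": force on the tool from outside, world axes, zero at the start; "moment": the same for the moment, N m; "gripper_width": finger opening in mm.
Only numpy, scipy, OpenCV 4.12 (cv2) and the standard library are available. Lean on these libraries where they do the work, as an engineer would, in place of code of your own. Each camera call takes 0.05 s, during which the arm holds its last target. There are 200 camera calls.

## Working session

There is one attempt and no reset: what is moved stays moved. The work goes in short steps, Python scripts to look and compute and a tool call to move; the robot and the scene stay as the last step left them, time stands still between calls to the robot, and variables do not carry over. Pictures are saved under pics/ and viewed, about 12 in all and at most 16, crops included, and the job is handed in when it is done.

Besides the shell and the picture viewer there is one more tool, called after ">>>" as name(argument=value, ...), one argument or row to a line, values as JSON. apply_moves: Moves the arm, as the interface text tells. Its arguments: {"type":"object","properties":{"series":{"type":"array"}},"required":["series"]}

```bash
ls; mkdir -p pics
cat > h.py <<'E'
import numpy as np, cv2
from plant import ctrl, vision
def cam(n, save=None):
    c=vision.camera(n)
    if save: cv2.imwrite('pics/'+save, c['pixels'][:,:,::-1])
    return c
def ray(c,u,v):
    f=200/np.tan(np.radians(c['vfov'])/2)
    d=np.array([(u-c['cx'])/f,(v-c['cy'])/f,1.0]); R=np.array(c['R']); t=np.array(c['t'])
    return -R.T@t, R.T@d
def onz(c,u,v,z):
    o,d=ray(c,u,v); return o+d*(z-o[2])/d[2]
def proj(c,X):
    f=200/np.tan(np.radians(c['vfov'])/2)
    p=np.array(c['R'])@np.array(X,float)+np.array(c['t']); return f*p[0]/p[2]+c['cx'], f*p[1]/p[2]+c['cy']
E
python3 - <<'E'
from h import *
print(ctrl.state())
for n in ['scene','top','wrist']:
    c=cam(n,n+'0.png'); print(n,c['vfov'],c['cx'],c['cy'],np.round(-np.array(c['R']).T@c['t']),np.round(c['R'],3).tolist(),c.keys())
E
```

```text
pics
{'time_s': 0.0, 'joint_pos': array([-1.37558914e+00,  1.24515373e-01,  1.65166556e+00,  2.05235233e-05,
        1.36750058e+00, -8.26210873e-02]), 'joint_vel': array([-1.56924916e-03,  3.05033476e-04,  9.17304868e-04,  3.37673862e-05,
       -1.05344870e-03,  2.07711616e-04]), 'tau': array([ 1.64660392e-03, -4.17602277e+01, -3.59927809e+01,  7.75973964e-02,
        4.91527515e-02, -1.69430800e-04]), 'tool_pos': array([ 178.11916424, -624.48202734,  227.38537065]), 'eef_rot': array([-3.10926382e+00, -4.34713983e-01,  1.52990213e-04]), 'contact_force': array([ 0.76058573,  0.38969488, -0.30667806]), 'moment': array([ 0.05338936, -0.01468157,  0.02287384]), 'gripper_width': 94.98087496305257}
scene 55.54647557914684 313.86525906538844 201.0953726061193 [271. 274. 724.] [[-0.875, -0.483, -0.011], [-0.374, 0.691, -0.619], [0.307, -0.538, -0.785]] dict_keys(['pixels', 'vfov', 'cx', 'cy', 'R', 't'])
top 51.0652194464043 309.1719686833812 201.4061614511048 [ 379. -202.  889.] [[-0.034, -0.999, -0.001], [-0.978, 0.034, -0.206], [0.206, -0.006, -0.979]] dict_keys(['pixels', 'vfov', 'cx', 'cy', 'R', 't'])
wrist 59.63325981741014 316.41489187650893 200.53176949044104 [ 241. -607.  384.] [[0.274, -0.962, -0.003], [-0.935, -0.267, 0.234], [-0.226, -0.061, -0.972]] dict_keys(['pixels', 'vfov', 'cx', 'cy', 'R', 't'])
```

View pics/top0.png

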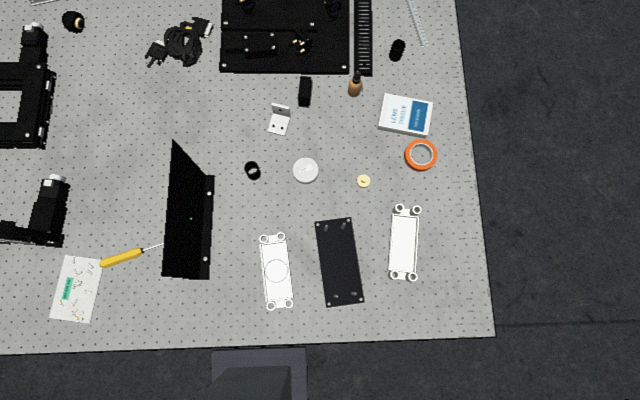

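View pics/scene0.png

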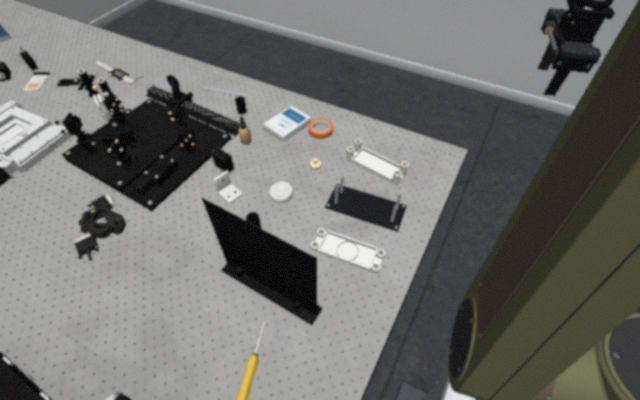

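The top view shows the tall-cornered tray at (404,243), stand (339,262), upper tray (276,271), nut (363,181), tube (252,170), case (306,170) and screen (190,225).

```bash
cat > m.py <<'E'
from h import *
c=cam('top'); im=c['pixels'].astype(int); mx=im.max(2); mn=im.min(2)
def rect(mask,box,z,name):
    x0,y0,x1,y1=box; m=np.zeros(mask.shape,np.uint8); m[y0:y1,x0:x1]=mask[y0:y1,x0:x1]*255
    cs,_=cv2.findContours(m,cv2.RETR_EXTERNAL,cv2.CHAIN_APPROX_NONE); k=max(cs,key=cv2.contourArea)
    W=np.array([onz(c,*p[0],z)[:2] for p in k],np.float32)
    r=cv2.minAreaRect(W); print(name,cv2.contourArea(k),np.round(cv2.minAreaRect(k)[0],1),'world',np.round(r[0],1),np.round(r[1],1),round(r[2],1))
white=(mn>200); black=(mx<60)
rect(white,(380,198,430,288),16,'lower z16'); rect(white,(380,198,430,288),36,'lower z36')
rect(white,(250,225,300,315),16,'upper')
rect(black,(308,210,372,312),8,'stand')
rect(black,(240,155,266,185),45,'tube z45');
rect((mx-mn>40),(350,168,378,194),17,'nut z17')
rect(white,(285,150,325,188),20,'case')
rect(black,(155,130,222,285),10,'screen')
b=im[200:320,245:435].astype(np.uint8)[:,:,::-1]; cv2.imwrite('pics/crop1.png',cv2.resize(b,None,fx=4,fy=4,interpolation=cv2.INTER_CUBIC))
E
python3 m.py
```

```text
lower z16 1695.5 [403.1 241.9] world [ 471.2 -401. ] [ 60.  157.9] 83.8
lower z36 1695.5 [403.1 241.9] world [ 469.1 -396.4] [ 58.7 154.2] 83.8
upper 1911.5 [275.3 271. ] world [ 420.4 -132.6] [155.9  57. ] 5.7
stand 3027.0 [338.7 261.6] world [ 435.7 -263.9] [177.6  78. ] 5.9
tube z45 189.5 [252.3 170.1] world [627.8 -90.4] [40.1 27.1] 25.2
nut z17 116.0 [363. 180.] world [ 605.5 -324.6] [25.8 26.8] 86.7
case 446.0 [305.  169.5] world [ 632.6 -200.7] [51.8 51.5] 88.0
screen 5279.5 [189.8 209.7] world [561.5  49.5] [ 98.5 304.5] 87.5
```

View pics/crop1.png

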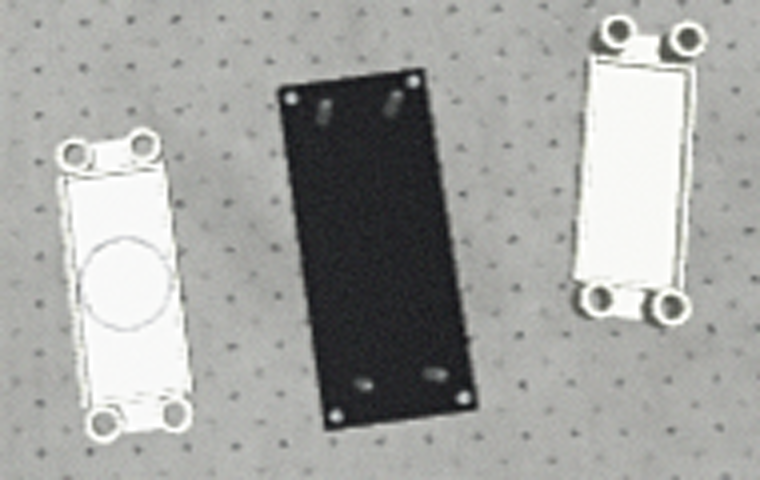

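Crop shows the sleeve bores and the stand's posts clearly. Now I turn the bore centres into tray poses and write the move helper.

```bash
cat >> h.py <<'E'
from scipy.spatial.transform import Rotation as Ro
def rel(target,yaw,frm=None):
    """turn (tool frame, 6deg units) then shift (tool axes after turn, 30mm units); yaw = world direction (deg) of tool y, mod 180, tool down"""
    s=ctrl.state(); R0=Ro.from_rotvec(s['eef_rot']); p0=np.array(s['tool_pos'])
    best=None
    for k in (0,180):
        a=np.radians(yaw+k); y=np.array([np.cos(a),np.sin(a),0]); z=np.array([0,0,-1.]); R1=Ro.from_matrix(np.c_[np.cross(y,z),y,z])
        t=(R0.inv()*R1).as_rotvec(); 
        if best is None or np.linalg.norm(t)<np.linalg.norm(best[0]): best=(t,R1)
    t,R1=best; sh=R1.inv().apply(np.array(target)-p0)/30
    m=R0.as_matrix(); print('t',round(s['time_s'],2),'tcp',np.round(p0,1),'tooly yaw',round(np.degrees(np.arctan2(m[1,1],m[0,1])),2),'tilt',np.round(m[:2,2],4),'F',np.round(s['contact_force'],1),'w',round(s['gripper_width'],1),'j',np.round(s['joint_pos'],2))
    print(' turn',np.round(np.degrees(t)/6,3),'shift',np.round(sh,3))
E
python3 - <<'E'
from h import *
c=cam('top')
def pts(L,z,n):
    P=np.array([onz(c,245+(x+.5)/4-.5,200+(y+.5)/4-.5,z)[:2] for x,y in L])
    # order: far-left, far-right, near-left, near-right
    d=(P[0]+P[1]-P[2]-P[3])/2; w=(P[0]+P[2]-P[1]-P[3])/2
    print(n,'c',np.round(P.mean(0),1),'len',np.linalg.norm(d).round(1),'wid',np.linalg.norm(w).round(1),'ang',np.degrees(np.arctan2(d[1],d[0])).round(2))
pts([(618,32),(688,40),(598,299),(670,306)],36,'lower')
pts([(74,155),(144,145),(103,424),(176,413)],16,'upper')
pts([(327,101),(398,92),(357,382),(427,372)],66,'post tips')
pts([(279,88),(424,70),(327,430),(477,408)],8,'plate')
print('screen foot',onz(c,213,178,10),onz(c,209,278,10),'plate top',onz(c,173,141,230),onz(c,163,276,230))
rel([469,-397,150],84)
E
```

```text
lower c [ 468.4 -400.8] len 137.1 wid 36.2 ang -8.74
upper c [ 420.5 -133.2] len 137.7 wid 37.1 ang 5.52
post tips c [ 436.9 -261. ] len 136.6 wid 34.8 ang 3.24
plate c [ 435.2 -264.6] len 177.6 wid 77.8 ang 5.72
screen foot [ 6.23130661e+02 -3.98256781e-01  1.00000000e+01] [409.52417177   5.12234279  10.        ] plate top [627.88484293  16.41830256 230.        ] [407.40036646  24.74750065 230.        ]
t 0.25 tcp [ 178.2 -624.8  228.1] tooly yaw -74.08 tilt [-0.0002  0.001 ] F [0.2 0.4 0.2] w 95.1 j [-1.38  0.12  1.65 -0.    1.37 -0.08]
 turn [-1.000e-02  1.000e-03  3.653e+00] shift [ 8.848 -8.565  2.602]
```

>>> apply_moves(
  series=[0,0,1,0,0,0,1,0,0,1,0,0,0,1,0,0,1,0,0,0,1,0,0,1,0,0,0,1,0,0,0.1,0,0,0,1],
)

```text
time_s: 0.67
tool_pos: [178.2, -625.0, 228.4]
eef_rot: [-3.132, 0.241, 0.0]
contact_force: [0.3, -0.4, 0.4]
gripper_width: 95.2
```

>>> apply_moves(
  series=[0,0,0,0.94,-0.98,0.2,1,0,0,0,0.94,-0.98,0.2,1,0,0,0,0.94,-0.98,0.2,1,0,0,0,0.94,-0.98,0.2,1,0,0,0,0.94,-0.98,0.2,1],
)

```text
time_s: 1.08
tool_pos: [340.9, -499.8, 198.5]
eef_rot: [3.133, -0.235, 0.0]
contact_force: [0.9, 0.1, -0.3]
gripper_width: 95.2
```

>>> apply_moves(
  series=[0,0,0,0.94,-0.98,0.2,1,0,0,0,0.94,-0.98,0.2,1,0,0,0,0.94,-0.98,0.2,1,0,0,0,0.94,-0.98,0.2,1,0,0,0,0,0,0.4,1],
)

```text
time_s: 1.5
tool_pos: [474.2, -398.1, 163.9]
eef_rot: [3.134, -0.224, 0.006]
contact_force: [-0.8, 0.4, -0.2]
gripper_width: 95.3
```

>>> apply_moves(
  series=[0,0,0,0,0,0,1,0,0,0,0,0,0,1,0,0,0,0,0,0,1],
)

```text
time_s: 1.75
tool_pos: [468.3, -402.7, 162.9]
eef_rot: [3.132, -0.238, -0.0]
contact_force: [-0.1, -1.2, -0.6]
gripper_width: 95.1
```

Run:
```python
from h import *
rel([468.4,-400.8,18],81.3)
c=cam('wrist','w1.png')
for X in [(468.4,-400.8,4)]: print(proj(c,X))
```

```text
t 1.75 tcp [ 468.3 -402.7  162.9] tooly yaw -98.71 tilt [-0.0002 -0.0002] F [-0.1 -1.2 -0.6] w 95.1 j [-0.8   0.1   1.79 -0.    1.25  0.93]
 turn [ 0.002  0.002 -0.001] shift [-0.007 -0.062  4.829]
(np.float64(314.90736158084883), np.float64(189.50434294508176))
```

View pics/w1.png

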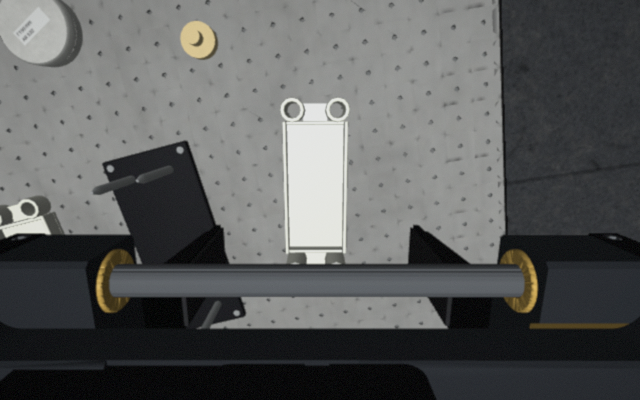

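The wrist view has the tray straight between the fingers (centre column ≈316, floor centre ≈(316,188), predicted (315,189.5)), so I descend and grip.

>>> apply_moves(
  series=[0,0,0,0,-0.04,0.9,1,0,0,0,0,0,0.9,1,0,0,0,0,0,0.9,1,0,0,0,0,0,0.9,1,0,0,0,0,0,0.6,1],
)

```text
time_s: 2.22
tool_pos: [467.4, -401.2, 34.7]
eef_rot: [-3.131, 0.241, 0.002]
contact_force: [-0.9, 0.4, 0.3]
gripper_width: 94.8
```

>>> apply_moves(
  series=[0,0,0,0,0,0.3,1,0,0,0,0,0,0.3,1,0,0,0,0,0,0,1,0,0,0,0,0,0,1,0,0,0,0,0,0,1],
)

```text
time_s: 2.63
tool_pos: [470.0, -401.8, 20.4]
eef_rot: [3.131, -0.238, 0.003]
contact_force: [0.7, 0.2, 0.1]
gripper_width: 95.2
```

```bash
python3 -c "
from h import *
rel([468.4,-400.8,17.5],81.3)"
```

```text
t 2.63 tcp [ 470.  -401.8   20.4] tooly yaw -98.7 tilt [ 0.0021 -0.0021] F [0.7 0.2 0.1] w 95.2 j [-0.79  0.26  1.87  0.    1.01  0.93]
 turn [ 0.017 -0.022 -0.   ] shift [-0.058 -0.024  0.098]
```

>>> apply_moves(
  series=[0,0,0,0,0,0.08,1,0,0,0,0,0,0,0.4,0,0,0,0,0,0,0,0,0,0,0,0,0,0,0,0,0,0,0,0,0],
)

```text
time_s: 3.05
tool_pos: [469.4, -400.7, 16.5]
eef_rot: [3.132, -0.238, 0.0]
contact_force: [0.2, -0.2, 0.6]
gripper_width: 73.7
```

>>> apply_moves(
  series=[0,0,0,0,0,0,0,0,0,0,0,0,0,0,0,0,0,0,0,0,0,0,0,0,0,0,0,0,0,0,0,0,0,0,0],
)

```text
time_s: 3.47
tool_pos: [469.2, -400.7, 16.3]
eef_rot: [3.132, -0.238, 0.0]
contact_force: [0.6, -0.1, 0.0]
gripper_width: 55.5
```

>>> apply_moves(
  series=[0,0,0,0,0,0,0,0,0,0,0,0,0,0,0,0,0,0,0,0,0,0,0,0,0,0,0,0,0,0,0,0,0,0,0],
)

```text
time_s: 3.88
tool_pos: [469.2, -400.7, 16.3]
eef_rot: [3.133, -0.238, 0.0]
contact_force: [-0.8, -0.6, 0.8]
gripper_width: 55.5
```

```bash
python3 -c "
from h import *
rel([435.5,-263.5,120],95.7)"
```

```text
t 3.88 tcp [ 469.2 -400.7   16.3] tooly yaw -98.68 tilt [ 0.     -0.0001] F [-0.8 -0.6  0.8] w 55.5 j [-0.79  0.27  1.87 -0.    1.    0.93]
 turn [ 1.000e-03 -0.000e+00 -2.397e+00] shift [-0.665 -4.662 -3.458]
```

>>> apply_moves(
  series=[0,0,0,0,0,-0.4,0,0,0,0,0,0,-0.8,0,0,0,0,0,0,-0.8,0,0,0,0,0,0,-0.8,0,0,0,0,0,0,-0.66,0],
)

```text
time_s: 4.3
tool_pos: [469.5, -400.8, 122.6]
eef_rot: [3.132, -0.238, 0.002]
contact_force: [1.2, -1.1, -1.5]
gripper_width: 55.8
```

>>> apply_moves(
  series=[0,0,-0.6,0,0,0,0,0,0,-0.6,0,0,0,0,0,0,-0.6,0,0,0,0,0,0,-0.6,0,0,0,0,0,0,0,0,0,0,0],
)

```text
time_s: 4.72
tool_pos: [469.1, -400.4, 120.6]
eef_rot: [-3.138, -0.158, -0.0]
contact_force: [0.2, 0.2, -1.2]
gripper_width: 55.6
```

>>> apply_moves(
  series=[0,0,0,-0.09,-0.6,0,0,0,0,0,-0.09,-0.75,0,0,0,0,0,-0.09,-0.75,0,0,0,0,0,-0.1,-0.75,0,0,0,0,0,-0.1,-0.75,0,0],
)

```text
time_s: 5.13
tool_pos: [444.0, -293.5, 120.3]
eef_rot: [-3.138, -0.153, 0.0]
contact_force: [0.1, 0.0, -1.8]
gripper_width: 56.1
```

>>> apply_moves(
  series=[0,0,0,-0.1,-0.6,0,0,0,0,0,-0.09,-0.46,0,0,0,0,0,0,0,0,0,0,0,0,0,0,0,0,0,0,0,0,0,0,0],
)

```text
time_s: 5.55
tool_pos: [436.0, -264.2, 120.6]
eef_rot: [3.137, 0.156, 0.001]
contact_force: [0.6, -0.5, -1.3]
gripper_width: 55.8
```

Run:
```python
from h import *
rel([435.2,-264,24],95.7)
c=cam('wrist','w2.png')
a=np.radians(5.7)
for x in(69,-69):
  for y in (18,-18):
    X=[435.2+x*np.cos(a)-y*np.sin(a),-264+x*np.sin(a)+y*np.cos(a),66]; print(np.round(proj(c,X)),np.round(X))
c=cam('top'); b=c['pixels'][195:325,270:400,::-1]; cv2.imwrite('pics/t2.png',cv2.resize(b,None,fx=4,fy=4,interpolation=cv2.INTER_CUBIC))
```

```text
t 5.55 tcp [ 436.  -264.2  120.6] tooly yaw -84.32 tilt [ 0.0008 -0.001 ] F [ 0.6 -0.5 -1.3] w 55.8 j [-0.65 -0.1   2.06 -0.    1.18  0.82]
 turn [ 0.01  -0.007 -0.003] shift [-0.027 -0.01   3.219]
[286. 112.] [ 502. -239.   66.]
[347. 112.] [ 506. -275.   66.]
[290. 322.] [ 365. -253.   66.]
[343. 322.] [ 368. -289.   66.]
```

View pics/w2.png

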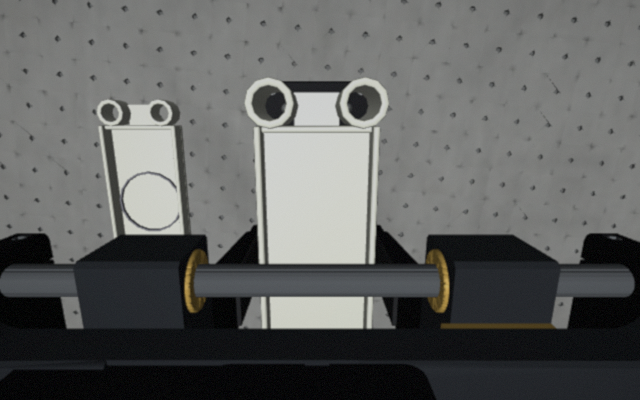

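The held tray is straight in the jaws, with its far bores at (269,103) and (363,103). I'm comparing those with the posts.

Run:
```python
from h import *
c=cam('wrist'); P=[onz(c,u,103,140.3) for u in(269,363)]; print(np.round(P,1), np.linalg.norm(P[0]-P[1]))
m=(P[0]+P[1])/2; d=P[0]-P[1]; u=np.array([d[1],-d[0]])/np.linalg.norm(d); print('tray centre',m[:2]-69*u,'ang',np.degrees(np.arctan2(u[1],u[0])))
```

```text
[[ 504.1 -239.4  140.3]
 [ 507.6 -274.6  140.3]] 35.37099609276835
tray centre [ 437.20965115 -263.75066529] ang 5.635611987576496
```

View pics/t2.png

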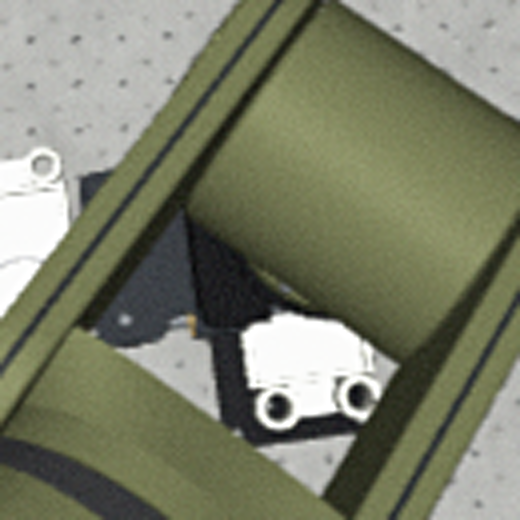

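>>> apply_moves(
  series=[0,0,0,-0.04,0,0.3,0,0,0,0,0,0,0.4,0,0,0,0,0,0,0.4,0,0,0,0,0,0,0.2,0,0,0,0,0,0,0.1,0],
)

```text
time_s: 6.12
tool_pos: [433.1, -262.7, 75.4]
eef_rot: [-3.135, -0.156, 0.005]
contact_force: [-0.1, -0.6, -1.2]
gripper_width: 55.6
```

>>> apply_moves(
  series=[0,0,0,0,0,0.1,0,0,0,0,0,0,0.1,0,0,0,0,0,0,0.05,0,0,0,0,0,0,0,0,0,0,0,0,0,0,0],
)

```text
time_s: 6.53
tool_pos: [434.7, -263.8, 70.9]
eef_rot: [3.137, 0.157, 0.001]
contact_force: [0.3, -0.3, -1.1]
gripper_width: 55.8
```

Run:
```python
from h import *
rel([435.5,-263.5,24.5],95.7)
c=cam('wrist','w3.png')
```

```text
t 6.53 tcp [ 434.7 -263.8   70.9] tooly yaw -84.28 tilt [ 0.0005 -0.0004] F [ 0.3 -0.3 -1.1] w 55.8 j [-0.65 -0.03  2.1  -0.    1.08  0.82]
 turn [ 0.005 -0.005  0.004] shift [ 0.029 -0.007  1.546]
```

View pics/w3.png

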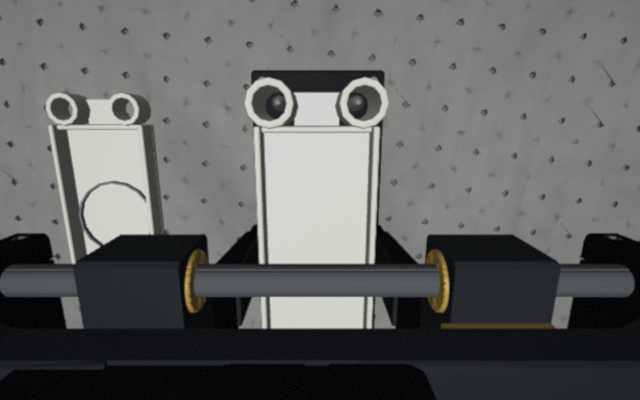

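The post tips show inside both far bores at (275,102) and (357,102), symmetric about 316, with no contact force, so I carry on down.

>>> apply_moves(
  series=[0,0,0,0,0,0.25,0,0,0,0,0,0,0.25,0,0,0,0,0,0,0.25,0,0,0,0,0,0,0.25,0,0,0,0,0,0,0,0],
)

```text
time_s: 7.0
tool_pos: [433.4, -262.9, 38.2]
eef_rot: [-3.136, -0.157, 0.003]
contact_force: [-1.3, -0.8, -1.5]
gripper_width: 55.5
```

>>> apply_moves(
  series=[0,0,0,0,0,0.2,0,0,0,0,0,0,0.15,0,0,0,0,0,0,0.1,0,0,0,0,0,0,0.03,0,0,0,0,0,0,0,0],
)

```text
time_s: 7.42
tool_pos: [434.2, -263.5, 25.8]
eef_rot: [-3.137, -0.157, 0.001]
contact_force: [0.1, 0.3, -2.2]
gripper_width: 55.8
```

Run:
```python
from h import *
rel([435.5,-263.5,24.3],95.7)
```

```text
t 7.42 tcp [ 434.2 -263.5   25.8] tooly yaw -84.28 tilt [-0.0007  0.0005] F [ 0.1  0.3 -2.2] w 55.8 j [-0.65  0.03  2.12 -0.    0.99  0.82]
 turn [-0.005  0.006  0.003] shift [0.043 0.006 0.049]
```

>>> apply_moves(
  series=[0,0,0,0,0,0.04,0,0,0,0,0,0,0.03,0,0,0,0,0,0,0,0,0,0,0,0,0,0,0.85,0,0,0,0,0,0,0.85],
)

```text
time_s: 7.83
tool_pos: [434.7, -263.8, 24.5]
eef_rot: [3.137, 0.157, 0.001]
contact_force: [-0.6, 0.7, -0.1]
gripper_width: 64.1
```

>>> apply_moves(
  series=[0,0,0,0,0,0,0.85,0,0,0,0,0,0,0.85,0,0,0,0,0,0,0.85,0,0,0,0,0,0,0.85,0,0,0,0,0,0,0.85],
)

```text
time_s: 8.25
tool_pos: [434.4, -263.6, 24.1]
eef_rot: [3.138, 0.157, 0.0]
contact_force: [-0.3, 0.2, -1.5]
gripper_width: 80.6
```

>>> apply_moves(
  series=[0,0,0,0,0,-0.3,0.85,0,0,0,0,0,-0.8,0.85,0,0,0,0,0,-0.9,0.85,0,0,0,0,0,-0.9,0.85,0,0,0,0,0,-0.9,0.85],
)

```text
time_s: 8.67
tool_pos: [434.3, -263.5, 139.8]
eef_rot: [3.138, 0.157, 0.0]
contact_force: [0.1, -0.4, -0.0]
gripper_width: 80.8
```

>>> apply_moves(
  series=[0,0,0,0,0,-0.6,0.6,0,0,0,0,0,0,0.6,0,0,0,0,0,0,0.6,0,0,0,0,0,0,0.6],
)

```text
time_s: 9.0
tool_pos: [433.9, -263.2, 155.2]
eef_rot: [-3.137, -0.157, 0.002]
contact_force: [-0.0, 0.4, -0.2]
gripper_width: 60.4
```

Run:
```python
from h import *
rel([605.5,-324.6,120],5.7)
c=cam('wrist','w4.png')
```

```text
t 9.0 tcp [ 433.9 -263.2  155.2] tooly yaw -84.28 tilt [-0.0011  0.0008] F [-0.   0.4 -0.2] w 60.4 j [-0.65 -0.14  2.04 -0.    1.24  0.82]
 turn [-1.4000e-02  1.0000e-03 -1.4997e+01] shift [-2.604  5.489  1.174]
```

View pics/w4.png

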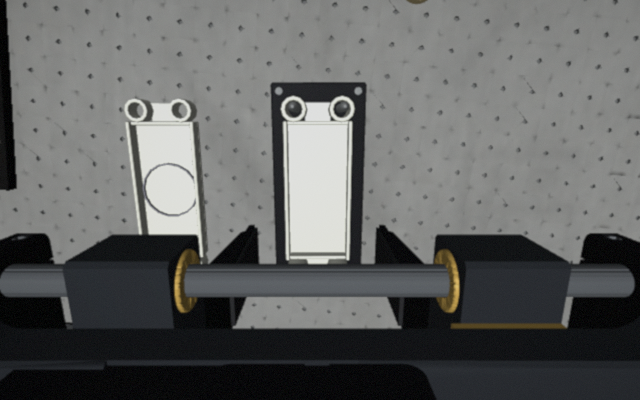

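The tray is down flat with both far posts showing through its sleeves at (292,108) and (341,108). Next, the nut.

>>> apply_moves(
  series=[0,0,-1,0,0,0,0.6,0,0,-1,0,0,0,0.6,0,0,-1,0,0,0,0.6,0,0,-1,0,0,0,0.6,0,0,-1,0,0,0,0.6],
)

```text
time_s: 9.47
tool_pos: [433.4, -262.9, 153.9]
eef_rot: [-2.985, -0.97, 0.003]
contact_force: [-0.2, -0.2, 0.3]
gripper_width: 57.1
```

>>> apply_moves(
  series=[0,0,-1,0,0,0,0.6,0,0,-1,0,0,0,0.6,0,0,-1,0,0,0,0.6,0,0,-1,0,0,0,0.6,0,0,-1,0,0,0,0.6],
)

```text
time_s: 9.88
tool_pos: [433.4, -262.9, 153.9]
eef_rot: [-2.631, -1.709, 0.002]
contact_force: [0.5, 0.1, 0.7]
gripper_width: 57.2
```

>>> apply_moves(
  series=[0,0,-1,0,0,0,0.6,0,0,-1,0,0,0,0.6,0,0,-1,0,0,0,0.6,0,0,-1,0,0,0,0.6,0,0,-1,0,0,0,0.6],
)

```text
time_s: 10.3
tool_pos: [433.5, -262.9, 153.9]
eef_rot: [-2.099, -2.332, 0.001]
contact_force: [-0.2, -1.4, 0.2]
gripper_width: 57.2
```

>>> apply_moves(
  series=[0,0,0,0,0,0,0.6,0,0,0,-0.43,0.9,0.1,0.6,0,0,0,-0.43,0.9,0.1,0.6,0,0,0,-0.43,0.9,0.1,0.6,0,0,0,-0.43,0.9,0.2,0.6],
)

```text
time_s: 10.72
tool_pos: [547.9, -304.4, 139.9]
eef_rot: [-2.111, -2.325, 0.0]
contact_force: [0.5, -0.0, 0.5]
gripper_width: 56.8
```

>>> apply_moves(
  series=[0,0,0,-0.43,0.9,0.2,0.6,0,0,0,-0.43,0.9,0.2,0.6,0,0,0,0,0,0,0.6,0,0,0,0,0,0,0.6,0,0,0,0,0,0,0.6],
)

```text
time_s: 11.13
tool_pos: [602.3, -323.9, 127.6]
eef_rot: [-2.107, -2.326, 0.001]
contact_force: [-1.0, 0.6, 0.6]
gripper_width: 57.1
```

Run:
```python
from h import *
c=cam('wrist','w5.png'); im=c['pixels'].astype(int)
m=((im[:,:,0]-im[:,:,2])>40).astype(np.uint8)*255; m[230:]=0
cs,_=cv2.findContours(m,cv2.RETR_EXTERNAL,cv2.CHAIN_APPROX_NONE)
for k in cs:
  if cv2.contourArea(k)>300:
    (u,v),r=cv2.minEnclosingCircle(k); print((u,v),r,cv2.boundingRect(k)); p=onz(c,u,v,14); print('nut',p); 
    rel([p[0],p[1],18],5.7)
```

```text
(612.5, 217.5) 27.540977478027344 (586, 204, 54, 26)
nut [ 839.58478183 -313.42270824   14.        ]
t 11.18 tcp [ 602.3 -324.   128.4] tooly yaw 5.65 tilt [-0.0014  0.0008] F [-0.7  0.2  0.2] w 57.1 j [-0.57  0.27  1.65 -0.    1.22 -0.67]
 turn [-0.013 -0.009 -0.008] shift [-0.434  7.906  3.681]
(323.56829833984375, 203.09278869628906) 17.46137046813965 (307, 186, 34, 35)
nut [ 607.89853224 -324.45802754   14.        ]
t 11.18 tcp [ 602.3 -324.   128.4] tooly yaw 5.65 tilt [-0.0014  0.0008] F [-0.7  0.2  0.2] w 57.1 j [-0.57  0.27  1.65 -0.    1.22 -0.67]
 turn [-0.013 -0.009 -0.008] shift [-0.033  0.185  3.681]
```

View pics/w5.png

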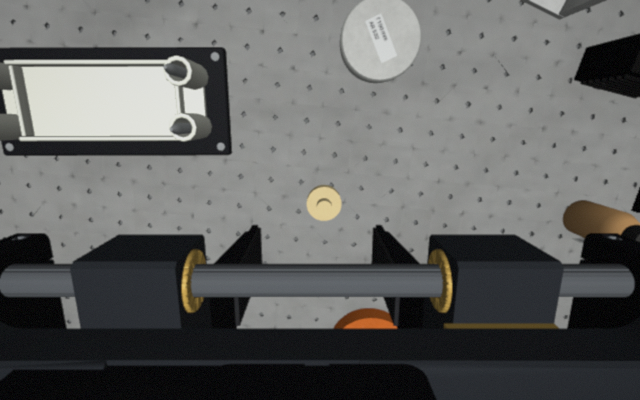

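Nut at (324,203) in the wrist view, giving (607,-324.5), against (605.5,-324.6) from the top camera: consistent. I descend.

>>> apply_moves(
  series=[0,0,0,-0.03,0.15,0.5,0.6,0,0,0,0,0,0.9,0.6,0,0,0,0,0,0.9,0.6,0,0,0,0,0,0.7,0.6,0,0,0,0,0,0.4,0.6],
)

```text
time_s: 11.6
tool_pos: [605.5, -323.6, 23.3]
eef_rot: [-2.106, -2.325, 0.001]
contact_force: [-0.9, 0.3, -1.1]
gripper_width: 56.9
```

>>> apply_moves(
  series=[0,0,0,0,0,0.2,0.6,0,0,0,0,0,0.05,0.6,0,0,0,0,0,0,0.6,0,0,0,0,0,0,0.6],
)

```text
time_s: 11.93
tool_pos: [608.9, -325.6, 21.4]
eef_rot: [2.106, 2.327, 0.001]
contact_force: [-0.7, -0.8, -0.6]
gripper_width: 56.9
```

>>> apply_moves(
  series=[0,0,0,0,0,0,0,0,0,0,0,0,0,0,0,0,0,0,0,0,0,0,0,0,0,0,0,0,0,0,0,0,0,0,0],
)

```text
time_s: 12.35
tool_pos: [608.0, -325.0, 19.9]
eef_rot: [2.108, 2.329, 0.0]
contact_force: [-0.3, -1.2, 0.3]
gripper_width: 29.0
```

>>> apply_moves(
  series=[0,0,0,0,0,0,0,0,0,0,0,0,0,0,0,0,0,0,0,0,0],
)

```text
time_s: 12.6
tool_pos: [608.0, -325.0, 19.8]
eef_rot: [2.108, 2.329, -0.0]
contact_force: [-0.2, 0.4, 1.6]
gripper_width: 25.3
```

Run:
```python
from h import *
rel([435.3,-263.5,120],5.7)
```

```text
t 12.6 tcp [ 608.  -325.    19.8] tooly yaw 5.72 tilt [ 0.0001 -0.0001] F [-0.2  0.4  1.6] w 25.3 j [-0.57  0.4   1.69 -0.    1.05 -0.67]
 turn [0.001 0.001 0.003] shift [ 2.612 -5.524 -3.34 ]
```

>>> apply_moves(
  series=[0,0,0,0,0,0,0,0,0,0,0,0,0,0,0,0,0,0,0,0,0],
)

```text
time_s: 12.85
tool_pos: [607.9, -325.0, 19.7]
eef_rot: [2.108, 2.329, -0.0]
contact_force: [0.3, 0.2, 3.4]
gripper_width: 25.5
```

Run:
```python
from h import *
rel([435.3,-263.5,120],5.7)
a=cam('scene')['pixels']; c=cam('scene'); print(proj(c,[608,-325,20]))
u,v=map(int,proj(c,[608,-325,20])); b=a[max(0,v-60):v+60,max(0,u-60):u+60,::-1]
w=cam('wrist')['pixels'][:,:,::-1][150:350,170:470]
cv2.imwrite('pics/n.png',np.hstack([cv2.resize(b,(400,400),interpolation=2),cv2.resize(w,(400,267))[:,:].copy() if 0 else cv2.copyMakeBorder(cv2.resize(w,(400,267)),0,133,0,0,0)]))
```

```text
t 12.85 tcp [ 607.9 -325.    19.7] tooly yaw 5.72 tilt [ 0.     -0.0001] F [0.3 0.2 3.4] w 25.5 j [-0.57  0.4   1.69 -0.    1.05 -0.67]
 turn [0.    0.001 0.003] shift [ 2.612 -5.522 -3.342]
(np.float64(315.0268326037372), np.float64(160.72195710044184))
```

View pics/n.png

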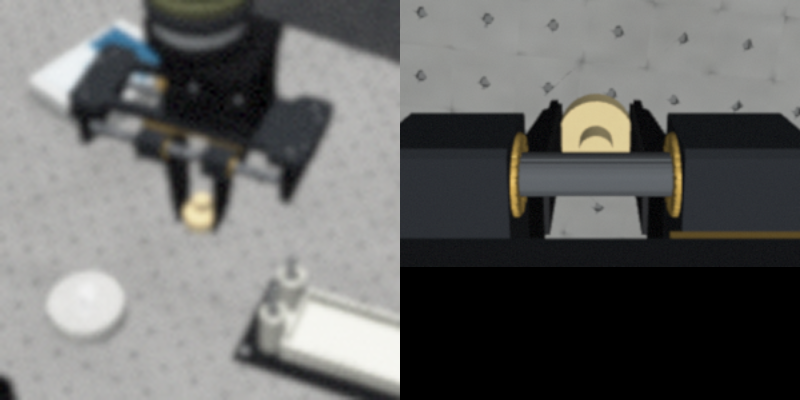

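Run:
```python
from h import *
c=cam('wrist'); im=c['pixels'].astype(int)
m=((im[:,:,0]-im[:,:,2])>40); m[:, :280]=0; m[:,350:]=0; m[265:]=0
for v in range(216,264,4):
    r=np.where(m[v])[0]; print(v,(r.min(),r.max()) if len(r) else None, im[v,316] )
for z in (0,17): print('edge -> world at z',z,[np.round(onz(c,316.5,v,z)[:2],1) for v in (222,228)])
for dy in(14,0): 
  for z in (0,17,26): print(dy,z,np.round(proj(c,[608,-325+dy,z]),1))
print('width px/mm', np.linalg.norm(onz(c,290,245,17)-onz(c,343,245,17)))
```

```text
216 None [147 148 146]
220 None [133 127 110]
224 (np.int64(323), np.int64(324)) [121 109  81]
228 (np.int64(304), np.int64(331)) [223 207 156]
232 (np.int64(297), np.int64(336)) [221 205 154]
236 (np.int64(294), np.int64(340)) [222 206 154]
240 (np.int64(292), np.int64(341)) [222 206 155]
244 (np.int64(291), np.int64(342)) [167 153 114]
248 (np.int64(291), np.int64(342)) [120 112  83]
252 (np.int64(291), np.int64(342)) [210 192 145]
256 (np.int64(291), np.int64(342)) [222 205 154]
260 (np.int64(291), np.int64(341)) [223 205 155]
edge -> world at z 0 [array([ 607. , -313.4]), array([ 607.3, -316.7])]
edge -> world at z 17 [array([ 606.5, -308.3]), array([ 606.8, -311.2])]
14 0 [318.9 217.8]
14 17 [319.1 227.8]
14 26 [319.2 233.9]
0 0 [316.2 242.9]
0 17 [316.2 255.1]
0 26 [316.1 262.6]
width px/mm 25.59193758168427
```

Checked: the nut's top edge at v≈227 matches a nut centred at (608,-325) and upright. Lift and carry to the tray.

>>> apply_moves(
  series=[0,0,0,0,0,-0.4,0,0,0,0,0,0,-0.8,0,0,0,0,0,0,-0.8,0,0,0,0,0,0,-0.8,0,0,0,0,0,0,-0.5,0],
)

```text
time_s: 13.47
tool_pos: [608.9, -325.5, 122.0]
eef_rot: [2.105, 2.327, 0.001]
contact_force: [0.4, -0.4, -0.5]
gripper_width: 25.2
```

>>> apply_moves(
  series=[0,0,0,0.3,-0.6,0,0,0,0,0,0.4,-0.85,0,0,0,0,0,0.4,-0.85,0,0,0,0,0,0.4,-0.85,0,0,0,0,0,0.4,-0.85,0,0],
)

```text
time_s: 13.88
tool_pos: [481.4, -279.5, 118.3]
eef_rot: [-2.107, -2.329, -0.0]
contact_force: [-0.2, -0.3, 0.0]
gripper_width: 25.9
```

>>> apply_moves(
  series=[0,0,0,0.4,-0.85,0,0,0,0,0,0.3,-0.6,0,0,0,0,0,0,0,0,0,0,0,0,0,0,0,0,0,0,0,0,0,0,0],
)

```text
time_s: 14.3
tool_pos: [438.0, -264.0, 119.1]
eef_rot: [2.107, 2.328, 0.0]
contact_force: [-0.5, -0.2, -0.7]
gripper_width: 25.7
```

Run:
```python
from h import *
rel([435.3,-263.5,32],5.7)
c=cam('wrist','w6.png')
print(proj(c,[435.3,-263.5,12]))
```

```text
t 14.3 tcp [ 438.  -264.   119.1] tooly yaw 5.71 tilt [ 0.0012 -0.0007] F [-0.5 -0.2 -0.7] w 25.7 j [-0.65 -0.09  2.06  0.    1.17 -0.75]
 turn [0.011 0.007 0.002] shift [ 0.025 -0.089  2.902]
(np.float64(312.7351414721499), np.float64(202.51883355150517))
```

View pics/w6.png

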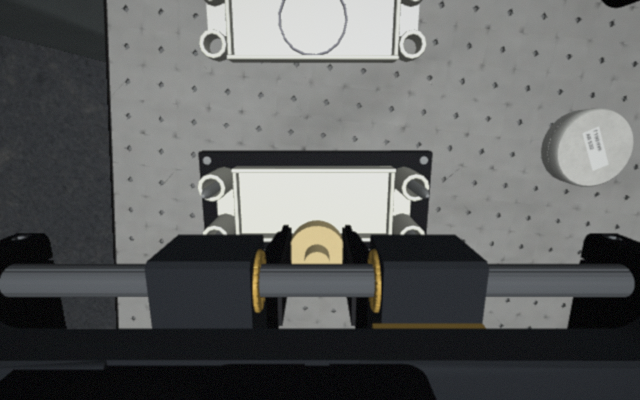

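Nut still held centred at (317,248). The tray's floor spans columns 241–391 (middle 316), in line, so I lower it.

>>> apply_moves(
  series=[0,0,0,0.02,-0.07,0.5,0,0,0,0,0,0,0.7,0,0,0,0,0,0,0.6,0,0,0,0,0,0,0.5,0,0,0,0,0,0,0.3,0],
)

```text
time_s: 14.77
tool_pos: [435.2, -262.9, 38.6]
eef_rot: [-2.106, -2.328, 0.0]
contact_force: [-0.4, -0.0, -1.1]
gripper_width: 25.5
```

>>> apply_moves(
  series=[0,0,0,0,0,0.15,0,0,0,0,0,0,0.1,0,0,0,0,0,0,0,0,0,0,0,0,0,0,0,0,0,0,0,0,0,0],
)

```text
time_s: 15.18
tool_pos: [436.0, -263.8, 34.1]
eef_rot: [2.107, 2.328, 0.0]
contact_force: [0.5, -0.1, -0.2]
gripper_width: 25.4
```

Run:
```python
from h import *
rel([435.3,-263.5,31.8],5.7)
```

```text
t 15.18 tcp [ 436.  -263.8   34.1] tooly yaw 5.72 tilt [ 0.0015 -0.0011] F [ 0.5 -0.1 -0.2] w 25.4 j [-0.65  0.02  2.11  0.    1.01 -0.75]
 turn [0.013 0.012 0.003] shift [ 0.011 -0.023  0.076]
```

>>> apply_moves(
  series=[0,0,0,0,0,0.05,0,0,0,0,0,0,0.02,0,0,0,0,0,0,0,0,0,0,0,0,0,0,0,0,0,0,0,0,0,0],
)

```text
time_s: 15.6
tool_pos: [435.8, -263.6, 31.7]
eef_rot: [2.107, 2.329, 0.0]
contact_force: [0.0, 1.1, 4.5]
gripper_width: 25.7
```

>>> apply_moves(
  series=[0,0,0,0,0,0,0.45,0,0,0,0,0,0,0.45,0,0,0,0,0,0,0.45,0,0,0,0,0,0,0.45,0,0,0,0,0,0,0.45],
)

```text
time_s: 16.02
tool_pos: [435.0, -263.0, 30.6]
eef_rot: [-2.107, -2.329, 0.0]
contact_force: [-0.0, 0.1, 0.5]
gripper_width: 42.3
```

>>> apply_moves(
  series=[0,0,0,0,0,0,0.45,0,0,0,0,0,-0.2,0.45,0,0,0,0,0,-0.5,0.45,0,0,0,0,0,-0.9,0.45,0,0,0,0,0,-0.9,0.45],
)

```text
time_s: 16.43
tool_pos: [434.4, -262.6, 106.1]
eef_rot: [-2.106, -2.327, 0.0]
contact_force: [-0.5, -0.4, -0.2]
gripper_width: 42.8
```

>>> apply_moves(
  series=[0,0,0,0,0,-0.9,0.6,0,0,0,0,0,-0.6,0.8,0,0,0,0,0,0,1,0,0,0,0,0,0,1,0,0,0,0,0,0,1],
)

```text
time_s: 16.85
tool_pos: [434.7, -262.8, 150.0]
eef_rot: [-2.107, -2.328, 0.0]
contact_force: [-0.5, 0.4, -0.5]
gripper_width: 70.5
```

Run:
```python
from h import *
rel([420.5,-133,150],95.6)
c=cam('wrist','w7.png')
print([np.round(proj(c,[435.5,-263.5,z]),1) for z in (12,29,38)])
```

```text
t 16.85 tcp [ 434.7 -262.8  150. ] tooly yaw 5.72 tilt [-0.0012  0.001 ] F [-0.5  0.4 -0.5] w 70.5 j [-0.65 -0.13  2.04  0.    1.23 -0.75]
 turn [ -0.     -0.016 -14.981] shift [ 4.900e-02  4.352e+00 -1.000e-03]
[array([317.4, 196. ]), array([317.4, 200.5]), array([317.4, 203.1])]
```

View pics/w7.png

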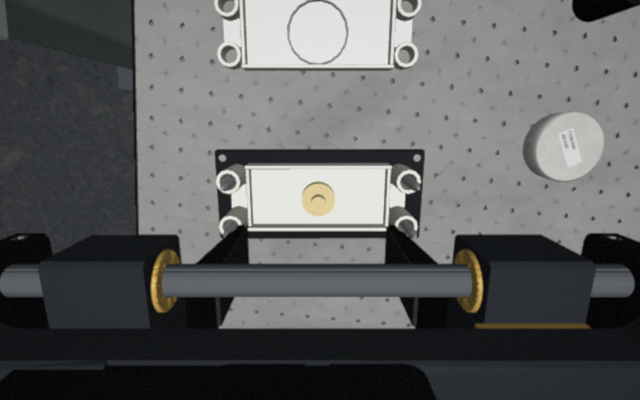

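The nut stands upright at (318,198), central on the tray floor (columns 250–388). Next, the upper tray.

>>> apply_moves(
  series=[0,0,1,0,0,0,1,0,0,1,0,0,0,1,0,0,1,0,0,0,1,0,0,1,0,0,0,1,0,0,1,0,0,0,1],
)

```text
time_s: 17.32
tool_pos: [434.3, -262.5, 148.8]
eef_rot: [-2.64, -1.696, 0.002]
contact_force: [-0.1, -0.1, 0.8]
gripper_width: 94.7
```

>>> apply_moves(
  series=[0,0,1,0,0,0,1,0,0,1,0,0,0,1,0,0,1,0,0,0,1,0,0,1,0,0,0,1,0,0,1,0,0,0,1],
)

```text
time_s: 17.73
tool_pos: [434.3, -262.5, 148.7]
eef_rot: [-2.99, -0.955, 0.004]
contact_force: [-0.4, -0.1, 0.3]
gripper_width: 95.0
```

>>> apply_moves(
  series=[0,0,1,0,0,0,1,0,0,1,0,0,0,1,0,0,1,0,0,0,1,0,0,1,0,0,0,1,0,0,1,0,0,0,1],
)

```text
time_s: 18.15
tool_pos: [434.3, -262.5, 148.7]
eef_rot: [-3.136, -0.148, 0.005]
contact_force: [-0.7, 0.2, -0.1]
gripper_width: 95.3
```

>>> apply_moves(
  series=[0,0,0,0,0,0,1,0,0,0,0,-0.8,0,1,0,0,0,0,-0.9,0,1,0,0,0,0,-0.9,0,1,0,0,0,0,-0.9,0,1],
)

```text
time_s: 18.57
tool_pos: [423.8, -157.5, 149.5]
eef_rot: [-3.136, -0.16, 0.004]
contact_force: [-0.4, -0.1, -0.7]
gripper_width: 94.7
```

>>> apply_moves(
  series=[0,0,0,0,-0.8,0,1,0,0,0,0,0,0,1,0,0,0,0,0,0,1,0,0,0,0,0,0,1],
)

```text
time_s: 18.9
tool_pos: [422.3, -135.1, 150.4]
eef_rot: [-3.138, -0.159, 0.001]
contact_force: [0.3, 0.8, 0.4]
gripper_width: 95.1
```

Run:
```python
from h import *
rel([420.5,-133,18],95.52)
c=cam('wrist','w8.png')
a=np.radians(5.52)
for x,y in((69,18),(69,-18)): print(np.round(proj(c,[420.5+x*np.cos(a)-y*np.sin(a),-133+x*np.sin(a)+y*np.cos(a),16]),1))
print(proj(c,[420.5,-133,7]))
```

```text
t 18.9 tcp [ 422.3 -135.1  150.4] tooly yaw -84.19 tilt [-0.0009 -0.    ] F [0.3 0.8 0.4] w 95.1 j [-0.43 -0.29  2.17 -0.    1.26  1.04]
 turn [-0.001  0.008  0.048] shift [-0.051 -0.075  4.412]
[292.4 113.6]
[337.  113.8]
(np.float64(314.46123944644364), np.float64(194.61886725781284))
```

View pics/w8.png

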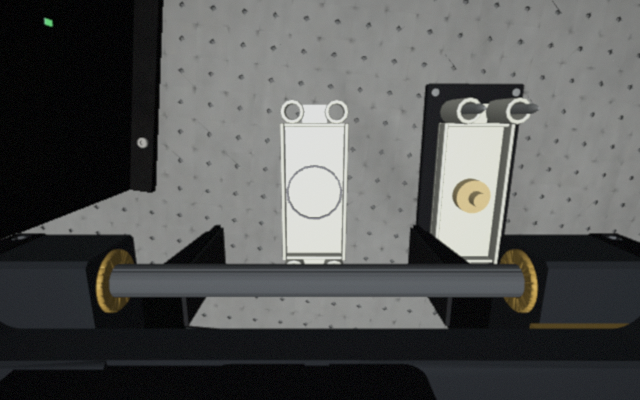

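The bores at (292,112) and (337,112) match the predictions and the ring is at (314,192). Descend and grip.

>>> apply_moves(
  series=[0,0,0.05,-0.04,-0.06,0.5,1,0,0,0,0,0,0.9,1,0,0,0,0,0,0.9,1,0,0,0,0,0,0.9,1,0,0,0,0,0,0.6,1],
)

```text
time_s: 19.37
tool_pos: [419.7, -133.7, 34.3]
eef_rot: [-3.137, -0.147, 0.005]
contact_force: [-0.2, -0.6, -0.4]
gripper_width: 95.2
```

>>> apply_moves(
  series=[0,0,0,0,0,0.4,1,0,0,0,0,0,0.22,1,0,0,0,0,0,0,1,0,0,0,0,0,0,1,0,0,0,0,0,0,1],
)

```text
time_s: 19.78
tool_pos: [422.0, -133.9, 19.4]
eef_rot: [3.137, 0.148, 0.003]
contact_force: [0.4, -0.6, -0.7]
gripper_width: 95.0
```

>>> apply_moves(
  series=[0,0,0,0,0,0,0.4,0,0,0,0,0,0,0,0,0,0,0,0,0,0,0,0,0,0,0,0,0,0,0,0,0,0,0,0],
)

```text
time_s: 20.2
tool_pos: [421.2, -133.2, 18.6]
eef_rot: [3.138, 0.149, 0.001]
contact_force: [0.1, -0.7, -0.0]
gripper_width: 67.1
```

>>> apply_moves(
  series=[0,0,0,0,0,0,0,0,0,0,0,0,0,0,0,0,0,0,0,0,0,0,0,0,0,0,0,0,0,0,0,0,0,0,0],
)

```text
time_s: 20.62
tool_pos: [421.1, -133.2, 18.4]
eef_rot: [-3.138, -0.149, 0.0]
contact_force: [0.0, -0.6, 1.9]
gripper_width: 56.2
```

Run:
```python
from h import *
rel([435.3,-263.5,120],95.7)
```

```text
t 20.62 tcp [ 421.1 -133.2   18.4] tooly yaw -84.58 tilt [-0.0001  0.0001] F [ 0.  -0.6  1.9] w 56.2 j [-0.43 -0.1   2.27  0.    0.98  1.05]
 turn [-0.001  0.001 -0.047] shift [ 0.041  4.37  -3.387]
```

>>> apply_moves(
  series=[0,0,0,0,0,-0.4,0,0,0,0,0,0,-0.8,0,0,0,0,0,0,-0.8,0,0,0,0,0,0,-0.8,0,0,0,0,0,0,-0.6,0],
)

```text
time_s: 21.03
tool_pos: [421.4, -133.3, 122.0]
eef_rot: [3.137, 0.148, 0.002]
contact_force: [0.5, -0.6, -0.8]
gripper_width: 55.7
```

>>> apply_moves(
  series=[0,0,-0.05,0,0,0,0,0,0,0,0,0.6,0,0,0,0,0,0,0.8,0,0,0,0,0,0,0.8,0,0,0,0,0,0,0.8,0,0],
)

```text
time_s: 21.45
tool_pos: [429.3, -223.1, 118.5]
eef_rot: [-3.136, -0.158, 0.003]
contact_force: [-0.6, 0.2, -1.5]
gripper_width: 55.8
```

>>> apply_moves(
  series=[0,0,0,0,0.8,0,0,0,0,0,0.04,0.57,0,0,0,0,0,0,0,0,0,0,0,0,0,0,0,0,0,0,0,0,0,0,0],
)

```text
time_s: 21.87
tool_pos: [434.5, -262.5, 118.9]
eef_rot: [-3.136, -0.157, 0.003]
contact_force: [0.0, -0.1, -1.5]
gripper_width: 55.4
```

Run:
```python
from h import *
rel([435.3,-263.5,62.4],95.7)
c=cam('wrist','w9.png')
zt=ctrl.state()['tool_pos'][2]-18.4+16; im=c['pixels']
print(zt)
```

```text
t 21.87 tcp [ 434.5 -262.5  118.9] tooly yaw -84.28 tilt [-0.0019  0.0019] F [ 0.  -0.1 -1.5] w 55.4 j [-0.65 -0.1   2.06  0.    1.18  0.82]
 turn [-0.02   0.017  0.004] shift [0.022 0.036 1.883]
116.79572585532807
```

View pics/w9.png

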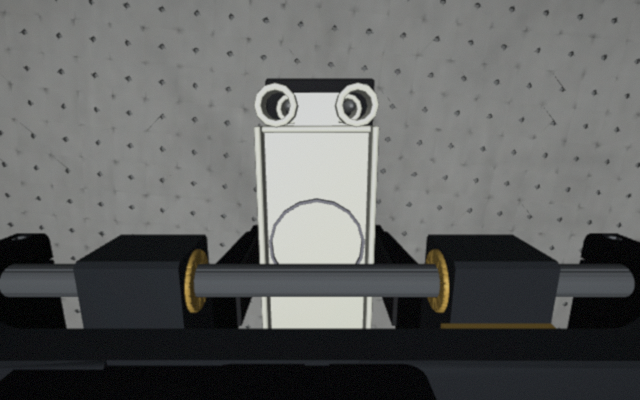

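Run:
```python
from h import *
c=cam('wrist'); P=[onz(c,u,104.5,116.8) for u in(275.5,357)]
m=(P[0]+P[1])/2; d=P[0]-P[1]; u=np.array([d[1],-d[0]])/np.linalg.norm(d[:2]); print(np.linalg.norm(d),'tray centre',m[:2]-69*u,'ang',np.degrees(np.arctan2(u[1],u[0])))
rel([435,-263.5,62.4],95.7)
```

```text
35.6941431789807 tray centre [ 436.11762889 -261.71737244] ang 5.726118607136922
t 21.97 tcp [ 434.9 -262.4  119.5] tooly yaw -84.23 tilt [-0.001  0.001] F [-1.4 -0.6 -0.5] w 55.6 j [-0.65 -0.1   2.06  0.    1.18  0.82]
 turn [-0.011  0.009  0.012] shift [0.    0.038 1.904]
```

>>> apply_moves(
  series=[0,0,0,0,0.05,0.3,0,0,0,0,0,0,0.4,0,0,0,0,0,0,0.3,0,0,0,0,0,0,0,0,0,0,0,0,0,0,0],
)

```text
time_s: 22.38
tool_pos: [434.6, -264.2, 88.8]
eef_rot: [-3.136, -0.157, 0.003]
contact_force: [-0.1, 0.6, -1.5]
gripper_width: 55.6
```

>>> apply_moves(
  series=[0,0,0,0,0,0.15,0,0,0,0,0,0,0.15,0,0,0,0,0,0,0.1,0,0,0,0,0,0,0,0,0,0,0,0,0,0,0],
)

```text
time_s: 22.8
tool_pos: [435.4, -265.0, 78.2]
eef_rot: [-3.137, -0.157, 0.0]
contact_force: [0.3, 0.0, -0.8]
gripper_width: 55.7
```

Run:
```python
from h import *
rel([435,-263.5,62.4],95.7)
c=cam('wrist','w10.png'); b=c['pixels'][60:180,200:430,::-1]
cv2.imwrite('pics/w10.png',cv2.resize(b,None,fx=3,fy=3,interpolation=2))
```

```text
t 22.8 tcp [ 435.4 -265.    78.2] tooly yaw -84.29 tilt [-0.0003  0.0002] F [ 0.3  0.  -0.8] w 55.7 j [-0.65 -0.04  2.09  0.    1.09  0.82]
 turn [-0.003  0.002  0.002] shift [-0.007 -0.051  0.525]
```

View pics/w10.png

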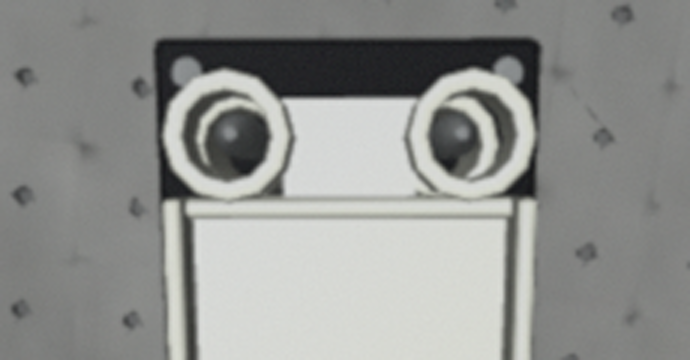

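Both far posts are through the bores, at (235,138) and (453,137) in the crop. The tray sits about 1 mm too far right, so I correct and lower.

>>> apply_moves(
  series=[0,0,0,0,-0.03,0.1,0,0,0,0,0,0,0.15,0,0,0,0,0,0,0.12,0,0,0,0,0,0,0.08,0,0,0,0,0,0,0,0],
)

```text
time_s: 23.27
tool_pos: [434.8, -263.7, 63.9]
eef_rot: [-3.137, -0.157, 0.002]
contact_force: [-0.2, -0.1, -1.8]
gripper_width: 55.5
```

>>> apply_moves(
  series=[0,0,0,0,0,0.04,0,0,0,0,0,0,0.03,0,0,0,0,0,0,0,0,0,0,0,0,0,0,0,0,0,0,0,0,0,0],
)

```text
time_s: 23.68
tool_pos: [435.5, -264.2, 62.9]
eef_rot: [3.138, 0.157, 0.0]
contact_force: [-0.7, -0.6, -1.3]
gripper_width: 55.7
```

Run:
```python
from h import *
rel([435,-263.5,62.4],95.7)
```

```text
t 23.68 tcp [ 435.5 -264.2   62.9] tooly yaw -84.28 tilt [ 0.0002 -0.0002] F [-0.7 -0.6 -1.3] w 55.7 j [-0.65 -0.02  2.1   0.    1.06  0.82]
 turn [ 0.002 -0.002  0.003] shift [-0.014 -0.025  0.017]
```

>>> apply_moves(
  series=[0,0,0,0,0,0.02,0,0,0,0,0,0,0.01,0,0,0,0,0,0,0,0,0,0,0,0,0,0,0.8,0,0,0,0,0,0,0.8],
)

```text
time_s: 24.1
tool_pos: [435.5, -264.3, 61.9]
eef_rot: [3.137, 0.157, 0.001]
contact_force: [0.1, 0.0, 0.5]
gripper_width: 63.9
```

>>> apply_moves(
  series=[0,0,0,0,0,0,0.8,0,0,0,0,0,0,0.8,0,0,0,0,0,0,0.8,0,0,0,0,0,-0.3,0.8,0,0,0,0,0,-0.8,0.8],
)

```text
time_s: 24.52
tool_pos: [433.0, -262.4, 91.9]
eef_rot: [-3.133, -0.156, 0.009]
contact_force: [0.5, 0.5, -0.3]
gripper_width: 76.4
```

>>> apply_moves(
  series=[0,0,0,0,0,-0.9,0.7,0,0,0,0,0,-0.9,0.7,0,0,0,0,0,-0.5,0.7,0,0,0,0,0,0,0.7,0,0,0,0,0,0,0.7],
)

```text
time_s: 24.93
tool_pos: [435.9, -264.5, 165.1]
eef_rot: [3.136, 0.157, 0.003]
contact_force: [0.2, -0.6, -0.6]
gripper_width: 66.4
```

Run:
```python
from h import *
rel([626,-92,160],20)
c=cam('wrist','w11.png'); print([np.round(proj(c,[435.5,-263.5,z]),1) for z in (48,)])
```

```text
t 24.93 tcp [ 435.9 -264.5  165.1] tooly yaw -84.28 tilt [ 0.0021 -0.0017] F [ 0.2 -0.6 -0.6] w 66.4 j [-0.65 -0.14  2.02 -0.    1.26  0.82]
 turn [ 3.000e-03 -2.800e-02  1.262e+01] shift [-3.237 -7.921  0.171]
[array([315.5, 200.7])]
```

View pics/w11.png

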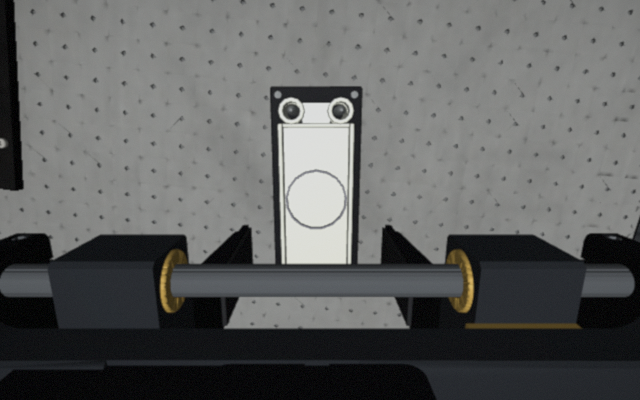

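The upper tray is seated: far posts in the bores at (291,110) and (341,110), ring centred at (316,199.5) against (315.5,200.7) predicted. That was my 16th picture; the rest I check numerically. Now the tube.

>>> apply_moves(
  series=[0,0,1,0,0,0,0.7,0,0,1,0,0,0,0.7,0,0,1,0,0,0,0.7,0,0,1,0,0,0,0.7,0,0,1,0,0,0,0.7],
)

```text
time_s: 25.4
tool_pos: [434.2, -263.3, 161.3]
eef_rot: [-3.068, 0.668, 0.006]
contact_force: [-0.8, 0.3, -0.1]
gripper_width: 66.7
```

>>> apply_moves(
  series=[0,0,1,0,0,0,0.7,0,0,1,0,0,0,0.7,0,0,1,0,0,0,0.7,0,0,1,0,0,0,0.7,0,0,1,0,0,0,0.7],
)

```text
time_s: 25.82
tool_pos: [434.2, -263.3, 161.3]
eef_rot: [-2.791, 1.44, 0.007]
contact_force: [-0.0, 0.1, -0.9]
gripper_width: 66.7
```

>>> apply_moves(
  series=[0,0,1,0,0,0,0.7,0,0,1,0,0,0,0.7,0,0,0.6,0,0,0,0.7,0,0,0,0,0,0,0.7,0,0,0,0,0,0,0.7],
)

```text
time_s: 26.23
tool_pos: [434.5, -263.5, 161.9]
eef_rot: [-2.577, 1.797, 0.005]
contact_force: [-0.0, -0.5, 1.0]
gripper_width: 66.7
```

>>> apply_moves(
  series=[0,0,0,-0.36,-0.88,0,0.7,0,0,0,-0.36,-0.88,0,0.7,0,0,0,-0.36,-0.88,0,0.7,0,0,0,-0.36,-0.88,0,0.7,0,0,0,-0.36,-0.88,0,0.7],
)

```text
time_s: 26.65
tool_pos: [541.2, -166.9, 162.9]
eef_rot: [2.576, -1.797, -0.002]
contact_force: [1.2, -0.1, 0.0]
gripper_width: 66.5
```

>>> apply_moves(
  series=[0,0,0,-0.36,-0.88,0,0.7,0,0,0,-0.36,-0.88,0,0.7,0,0,0,-0.36,-0.88,0,0.7,0,0,0,-0.36,-0.88,0,0.7,0,0,0,0,0,0,0.7],
)

```text
time_s: 27.07
tool_pos: [627.2, -88.0, 162.8]
eef_rot: [-2.579, 1.792, 0.001]
contact_force: [-1.7, 0.3, 0.1]
gripper_width: 66.2
```

>>> apply_moves(
  series=[0,0,0,0,0,0,0.7,0,0,0,0,0,0,0.7],
)

```text
time_s: 27.23
tool_pos: [624.3, -91.3, 162.8]
eef_rot: [2.575, -1.797, -0.003]
contact_force: [0.6, -0.6, -1.3]
gripper_width: 66.6
```

Run:
```python
from h import *
rel([626,-92,30],20)
c=cam('wrist','w12.png'); im=c['pixels']
print('pred base/top',np.round(proj(c,[626,-92,0])),np.round(proj(c,[626,-92,45])))
m=((im.max(2)<75)*255).astype(np.uint8); m[225:]=0
cs,_=cv2.findContours(m,cv2.RETR_EXTERNAL,cv2.CHAIN_APPROX_NONE)
for k in cs:
  if cv2.contourArea(k)>200: print(cv2.contourArea(k),cv2.boundingRect(k),np.round(cv2.minAreaRect(k)[0]),np.round(cv2.minAreaRect(k)[1]))
# coarse ascii of neighbourhood
for v in range(120,232,6): print(v,' '.join('%3d'%im[v,u].max() for u in range(230,410,8)))
```

```text
t 27.23 tcp [624.3 -91.3 162.8] tooly yaw -159.83 tilt [-0.002   0.0001] F [ 0.6 -0.6 -1.3] w 66.6 j [-0.23  0.13  1.75 -0.    1.26  2.56]
 turn [0.017 0.007 0.029] shift [ 0.043 -0.045  4.428]
pred base/top [315. 187.] [315. 198.]
1223.5 (283, 173, 37, 44) [301. 194.] [43. 36.]
4420.0 (476, 0, 164, 143) [571.  69.] [170. 106.]
7709.0 (0, 0, 66, 178) [32. 88.] [177.  65.]
120 153 156 154 158 152 153 152 150 151 149 141 149 151 151 150 147 125 149 150 151 152 137 153
126 156 152 152 155 155 153 152 152 119 147 149 151 152 153 148 149 149 148 147 138 150 151 152
132 110 158 155 153 155 154 151 155 157 153 152 151 152 150 153 154 153 150 150 145 151 150 152
138 155 157 155 154 156 152 150 153 154 151 150 138 152 151 152 152 154 154 152 154 153 155 123
144 156 157 155 156 157 151 154 151 153 134 152 152 155 154 153 153 153 153 153 153 148 152 152
150 153 150 156 153 156 155 157 140 152 154 151 149 150 157 156 153 153 154 153 152 146 151 155
156 156 151 155 156 155 154 154 152 152 154 153 153 149 153 157 158 156 156 147 154 152 150 152
162 154 153 155 155 154 152 155 152 153 154 111 153 1
[... 398 characters left out ...]
 154 156 156 157 158 157 153
192 154 156 159 157 155 155 159  21 160 160 157  25 153 154 148 156 154 155 157 157 157 156 157
198 154 156 157 157 159 156 160  12  93 160 161  27 114 154 157 157 158 156 160 158 158 159 159
204 153 155 158 156 160 151 157  18  13   9   6  35 155 156 158 126 161 157 153 155 158 159 158
210 158 156 158 156 157 157 157 108   8   1   8 152 155 156 158 157 156 157 158 156 157 156 154
216 151 158 160 158 158 156 156 157 119  24 138 159 155 152 158 155 157 155 145 159 157 156 155
222 155 158 155 159 160 157 155 157 160 157 156 142 159 159 159 155 137 155 153 155 157 124 156
228 154 157  12 158 152 157 158 158 161 135 157 158 157 157 117 158 158 156 158  84   7 156 159
```

Run:
```python
from h import *
c=cam('wrist'); im=c['pixels']
m=((im.max(2)<75)*255).astype(np.uint8); m[225:]=0
cs,_=cv2.findContours(m,cv2.RETR_EXTERNAL,cv2.CHAIN_APPROX_NONE)
k=[k for k in cs if 800<cv2.contourArea(k)<2000][0]
x,y,w,h=cv2.boundingRect(k); u=x+w/2-.5; v=y+h-.5-w/2; p=onz(c,u,v,45); q=onz(c,u+w/2,v,45); print((x,y,w,h),p,'diam',2*np.linalg.norm(p-q))
t=cam('top'); m=((t['pixels'].max(2)<60)*255).astype(np.uint8); 
rel([p[0],p[1],32],20)
```

```text
(283, 174, 37, 44) [635.87178234 -87.36667033  45.        ] diam 29.872079181807823
t 27.38 tcp [624.2 -92.  163.6] tooly yaw -159.93 tilt [-0.0007  0.    ] F [ 0.2  0.1 -0.1] w 66.8 j [-0.23  0.13  1.75 -0.    1.26  2.56]
 turn [0.006 0.002 0.011] shift [-0.011 -0.417  4.385]
```

Tube at (636,-87.4), measured diameter 29.9; the top view at mid-height gives (634.6,-87), so they agree. Descend and grip.

>>> apply_moves(
  series=[0,0,0,-0.01,-0.4,0,0.7,0,0,0,0,0,0.9,0.7,0,0,0,0,0,0.9,0.7,0,0,0,0,0,0.9,0.7,0,0,0,0,0,0.8,0.7],
)

```text
time_s: 27.8
tool_pos: [636.3, -86.9, 57.6]
eef_rot: [-2.575, 1.8, -0.0]
contact_force: [-0.4, 0.4, -0.6]
gripper_width: 66.3
```

>>> apply_moves(
  series=[0,0,0,0,0,0.5,0.7,0,0,0,0,0,0.38,0.7,0,0,0,0,0,0,0.7,0,0,0,0,0,0,0.7,0,0,0,0,0,0,0.6],
)

```text
time_s: 28.22
tool_pos: [637.7, -87.1, 34.3]
eef_rot: [-2.574, 1.799, -0.004]
contact_force: [0.2, -0.4, 1.2]
gripper_width: 63.6
```

Run:
```python
from h import *
rel([635.5,-87.4,32],20)
```

```text
t 28.22 tcp [637.7 -87.1  34.3] tooly yaw -159.89 tilt [ 0.003  -0.0007] F [ 0.2 -0.4  1.2] w 63.6 j [-0.22  0.29  1.8   0.    1.04  2.57]
 turn [-0.025 -0.016  0.019] shift [-0.014  0.071  0.077]
```

>>> apply_moves(
  series=[0,0,0,0,0.04,0,0.4,0,0,0,0,0,0,0.3,0,0,0,0,0,0,0,0,0,0,0,0,0,0,0,0,0,0,0,0,0],
)

```text
time_s: 28.63
tool_pos: [635.3, -87.2, 32.9]
eef_rot: [-2.575, 1.799, -0.001]
contact_force: [0.3, -0.3, -0.3]
gripper_width: 32.3
```

>>> apply_moves(
  series=[0,0,0,0,0,0,0,0,0,0,0,0,0,0,0,0,0,0,0,0,0,0,0,0,0,0,0,0,0,0,0,0,0,0,0],
)

```text
time_s: 29.05
tool_pos: [635.2, -87.2, 32.8]
eef_rot: [-2.575, 1.799, -0.0]
contact_force: [-0.8, -0.1, 3.5]
gripper_width: 29.8
```

>>> apply_moves(
  series=[0,0,0,0,0,0,0,0,0,0,0,0,-0.2,0,0,0,0,0,0,-0.8,0,0,0,0,0,0,-0.9,0,0,0,0,0,0,-0.9,0],
)

```text
time_s: 29.47
tool_pos: [634.2, -86.9, 116.2]
eef_rot: [2.575, -1.799, -0.004]
contact_force: [0.8, -0.1, 0.4]
gripper_width: 29.8
```

>>> apply_moves(
  series=[0,0,0,0,0,-0.9,0,0,0,0,0,0,-0.5,0,0,0,0,0,0,0,0,0,0,0,0,0,0,0,0,0,0,0,0,0,0],
)

```text
time_s: 29.88
tool_pos: [633.9, -86.9, 156.1]
eef_rot: [2.574, -1.799, -0.005]
contact_force: [0.2, 0.1, -1.1]
gripper_width: 30.1
```

Run:
```python
from h import *
rel([435.8,-263.5,150],20)
c=cam('wrist'); im=c['pixels']; s=ctrl.state()
m=((im.max(2)<75)*255)[:230].astype(np.uint8)
p=s['tool_pos']; print('grasped top/base pred',np.round(proj(c,p+[0,0,13])),np.round(proj(c,p+[0,0,-33])))
for v in range(180,262,6): print(v,' '.join('%3d'%im[v,u].max() for u in range(230,410,8)))
```

```text
t 29.88 tcp [633.9 -86.9 156.1] tooly yaw -159.89 tilt [-0.0034  0.0008] F [ 0.2  0.1 -1.1] w 30.1 j [-0.22  0.16  1.74  0.    1.25  2.57]
 turn [0.028 0.018 0.019] shift [3.274 8.218 0.204]
grasped top/base pred [318. 267.] [317. 233.]
180 155 153 145 156 153 155 157 119 160 161 160 158 151 145 150 153 155 154 123 157 157 158 157
186 155 152 156 154 152 135 157 159 160 159 145 161 158 155 154 155 152 154 157 158 159 160 155
192 154 154 158 154 158 155 155 158 159 158 162 158 158 155 154 154 157 157 155 157 159 109 156
198 155 154 155 158 158 157 158 159 150 158 160 163 160 155 156 156 159 160 156 148 160 158 158
204 156 148 157 157 158 158 109 159 159 157 158 156 160 158 156 158 160 155 158 153 156 160 159
210 153 156 157 159 153 158 159 158 158 150  26  14  94 157 157 161 159 158 157 160 156 156 155
216 154 153 157 160 158 158 159 155 159  10   5  10   3  25 156 157 156 157 156 155 142 160 156
222 156 157 156 157 159 159 157 146  34   4   3  10   9   5 157 161 160 154 155 156 155 156 160
228 144 154 157 157 161 117  57  57  10  13   6   5  11   8  82   8 159 158 154 159 157 157 156
234 102 102 102 122 157 120   5  26  13   5   9  16   8   0  10  17  11 160 160 103 102  93 104
240  25  18  18  37 159  12   9  13  13  23  49  87  25  26   7  20  12  62 154  22  20  23  20
246  18  21  17  28  94   9  10  14  24 158 154 109 158  71  21  17  10  11 156  23  17  18  23
252  19  18  27  85  12  12  13  15  11  10 155 156 111   4  24  22   7  10  30  80  17  18  20
258  17  21 104  75   9  16  17  22   9  12  12  10   3   9  10  22  11   6   5  89  20  23  22
```

>>> apply_moves(
  series=[0,0,0,0.2,0.5,0,0,0,0,0,0.36,0.9,0,0,0,0,0,0.36,0.9,0,0,0,0,0,0.36,0.9,0,0,0,0,0,0.36,0.9,0,0],
)

```text
time_s: 30.35
tool_pos: [533.9, -176.3, 156.4]
eef_rot: [2.575, -1.798, -0.005]
contact_force: [-0.5, 0.1, -0.3]
gripper_width: 29.5
```

>>> apply_moves(
  series=[0,0,0,0.36,0.9,0,0,0,0,0,0.36,0.9,0,0,0,0,0,0.36,0.9,0,0,0,0,0,0.36,0.9,0,0,0,0,0,0.17,0.5,0,0],
)

```text
time_s: 30.77
tool_pos: [434.3, -264.5, 156.5]
eef_rot: [2.573, -1.801, -0.005]
contact_force: [-0.4, -0.3, -0.4]
gripper_width: 29.7
```

>>> apply_moves(
  series=[0,0,0,0,0,0,0,0,0,0,0,0,0,0,0,0,0,0,0,0,0],
)

```text
time_s: 31.02
tool_pos: [437.3, -262.9, 157.6]
eef_rot: [-2.575, 1.799, 0.002]
contact_force: [0.2, 0.4, -0.4]
gripper_width: 29.7
```

Run:
```python
from h import *
rel([435.9,-263.5,81.5],20)
c=cam('wrist'); im=c['pixels'].astype(int)
# tube base lower-far rim in the wrist view, and tray extent check
print('ring pred',np.round(proj(c,[435.9,-263.5,48])))
d=(im.max(2)<60); 
for v in range(206,236,4):
    r=np.where(d[v,260:380])[0]+260; print(v,r.min() if len(r) else None,r.max() if len(r) else None)
```

```text
t 31.02 tcp [ 437.3 -262.9  157.6] tooly yaw -159.9 tilt [-0.001   0.0011] F [ 0.2  0.4 -0.4] w 29.7 j [-0.65 -0.13  2.03  0.    1.25  2.14]
 turn [0.005 0.013 0.017] shift [0.003 0.05  2.536]
ring pred [319. 201.]
206 None None
210 310 322
214 302 331
218 297 336
222 294 339
226 278 353
230 278 355
234 272 361
```

>>> apply_moves(
  series=[0,0,0,0,0.04,0.5,0,0,0,0,0,0,0.6,0,0,0,0,0,0,0.6,0,0,0,0,0,0,0.4,0,0,0,0,0,0,0.2,0],
)

```text
time_s: 31.48
tool_pos: [435.9, -262.3, 87.1]
eef_rot: [-2.576, 1.797, 0.006]
contact_force: [0.2, -0.7, -0.5]
gripper_width: 29.7
```

>>> apply_moves(
  series=[0,0,0,0,0,0.1,0,0,0,0,0,0,0.05,0,0,0,0,0,0,0,0,0,0,0,0,0,0,0,0,0,0,0,0,0,0],
)

```text
time_s: 31.9
tool_pos: [437.1, -264.2, 86.0]
eef_rot: [2.575, -1.799, 0.003]
contact_force: [-0.2, 0.0, -0.6]
gripper_width: 30.0
```

Run:
```python
from h import *
rel([435.9,-263.5,81.3],20)
```

```text
t 31.9 tcp [ 437.1 -264.2   86. ] tooly yaw -159.88 tilt [ 0.0014 -0.0011] F [-0.2  0.  -0.6] w 30.0 j [-0.65 -0.05  2.08  0.    1.11  2.14]
 turn [-0.009 -0.014  0.019] shift [-0.034  0.029  0.155]
```

>>> apply_moves(
  series=[0,0,0,-0.02,0.02,0.08,0,0,0,0,0,0,0.04,0,0,0,0,0,0,0.02,0,0,0,0,0,0,0,0,0,0,0,0,0,0,0],
)

```text
time_s: 32.32
tool_pos: [435.7, -263.4, 80.8]
eef_rot: [2.575, -1.799, 0.0]
contact_force: [0.0, 0.2, -0.1]
gripper_width: 29.8
```

Run:
```python
from h import *
rel([435.9,-263.5,81.3],20)
```

```text
t 32.32 tcp [ 435.7 -263.4   80.8] tooly yaw -159.89 tilt [ 0.0001 -0.0001] F [ 0.   0.2 -0.1] w 29.8 j [-0.65 -0.05  2.09 -0.    1.1   2.14]
 turn [-0.    -0.001  0.019] shift [ 0.005 -0.004 -0.016]
```

>>> apply_moves(
  series=[0,0,0,0,0,0,0.5,0,0,0,0,0,0,0.5,0,0,0,0,0,0,0.5,0,0,0,0,0,0,0.5,0,0,0,0,0,0,0.5],
)

```text
time_s: 32.73
tool_pos: [435.8, -263.4, 80.8]
eef_rot: [-2.575, 1.799, -0.0]
contact_force: [-0.1, -0.2, -0.6]
gripper_width: 47.1
```

>>> apply_moves(
  series=[0,0,0,0,0,-0.2,0.5,0,0,0,0,0,-0.6,0.5,0,0,0,0,0,-0.9,0.5,0,0,0,0,0,-0.9,0.5,0,0,0,0,0,-0.9,0.5],
)

```text
time_s: 33.15
tool_pos: [435.5, -263.2, 187.2]
eef_rot: [-2.575, 1.799, 0.0]
contact_force: [0.6, 0.8, 0.1]
gripper_width: 47.2
```

>>> apply_moves(
  series=[0,0,0,0,0,0,0.5,0,0,0,0,0,0,0.5,0,0,0,0,0,0,0.5],
)

```text
time_s: 33.4
tool_pos: [435.5, -263.2, 185.4]
eef_rot: [-2.575, 1.799, 0.001]
contact_force: [0.4, 0.5, -0.2]
gripper_width: 47.6
```

Run:
```python
from h import *
rel([435.9,-263.5,81.3],20)
c=cam('wrist','w13.png'); im=c['pixels']
m=((im.max(2)<75)*255).astype(np.uint8); m[230:]=0
cs,_=cv2.findContours(m,cv2.RETR_CCOMP,cv2.CHAIN_APPROX_NONE)
for k in cs:
    if cv2.contourArea(k)>150: print(round(cv2.contourArea(k)),cv2.boundingRect(k))
print('pred tube top/base',np.round(proj(c,[435.8,-263.5,93])),np.round(proj(c,[435.8,-263.5,48])))
for v in range(150,232,5): print(v,' '.join('%3d'%im[v,u].max() for u in range(260,376,5)))
```

```text
t 33.4 tcp [ 435.5 -263.2  185.4] tooly yaw -159.88 tilt [-0.0004  0.0003] F [ 0.4  0.5 -0.2] w 47.6 j [-0.65 -0.16  2.01  0.    1.3   2.14]
 turn [0.003 0.004 0.019] shift [ 0.016 -0.01   3.471]
1451 (296, 178, 41, 49)
460 (301, 189, 32, 21)
2572 (229, 121, 186, 65)
26489 (467, 0, 173, 230)
pred tube top/base [316. 207.] [316. 193.]
150 226 235 194 105 170 219 130  71  42  44  43  44  42  42  42  43  42  32  75 140 150 149 151 151
155 236 237 236 229 228 236 190 110 174 215 125  68  45  42  43  43  44  42  44  42  41  35  84 147
160 236 236 236 236 237 236 237 230 229 235 184 108 191 210 121  63  39  43  39  42  41  43  41  42
165 237 237 236 236 237 237 236 236 237 238 205 152 227 236 170 106 188 204 113  53  41  42  42  41
170 236 237 237 237 236 236 237 237 158 233 237 237 237 235 155 221 233 233 164 112 201 200 107  60
175 236 236 237 236 237 236 237 165 237 237 237 239 239 237 236 192 237 237 235 219 231 233 157 112
180 236 236 236 236 236 237 222 238 236 190   9   5  10  63 237 237 174 236 237 237 236 237 235 218
185 237 237 237 236 236 236 183 237 227  10   7   8   2   7  51 
[... 235 characters left out ...]

200 236 237 237 237 237 237 154 239  15 239 237 237 236 235  96  88 223 238 236 236 237 236 236 237
205 237 236 236 236 237 237 189 228  17  27 236 237 237 164  10  37 150 237 237 237 237 237 236 236
210  87 132 229 237 237 236 237 118  13   9  10   9   7  13   7  34 237 237 236 237 237 236 236 237
215 226 235 188 106  86 129 215 239  19  12   7   7   7   7   9 179 236 236 236 236 237 237 236 237
220 159 159 160 138 209 236 198 113  76  26  12  13   5  11  61 237 236 237 237 236 237 237 237 224
225 136  61 157 156 153 151 152 151 199 233 104  28  29  71 200 236 237 236 236 236 237 231 100 127
230  13   9 102 152 147 146 148 139 143 148 147 151 185 234 214 123  83 101 186 236 238  12  11 133
```

Run:
```python
from h import *
c=cam('top'); im=c['pixels']; m=((im.min(2)>200)*255).astype(np.uint8); b=np.zeros_like(m); b[150:188,285:325]=m[150:188,285:325]
cs,_=cv2.findContours(b,0,1); k=max(cs,key=cv2.contourArea); print('case centre px',cv2.minAreaRect(k)[0],'(was 305,169.5)')
print(ctrl.close_job())
```

```text
case centre px (305.2500305175781, 169.25001525878906) (was 305,169.5)
the job is handed in; nothing more can be done
None
```

I did the job in the order asked and handed it in at about 33.5 s. The tall-cornered tray is on the base with the posts in its sleeves, and the brass nut stands in the middle of its floor. The low-cornered tray is on top, and the lens tube is upright inside its ring.

**Last checks:**
- **Trays:** The wrist view showed the far posts in both sleeves of each tray. The near posts were hidden, so I took those to be through from the tray's height and position. The upper tray reached its expected height, and its ring was within about 1 px of where it should be.
- **Nut:** It was upright and central on the lower tray's floor before the upper tray went on.
- **Tube:** Its top was within about 1 px of prediction, with the ring visible around it. The gripper was clear and about 100 mm above it.
- **Forces and other things:** Measured force stayed at about 5 N or less at every reading I took. The lens case had not moved; I did not re-measure the other things on the table.

**Disagreements and limits:**
- The gripper read 25.5 mm on the 28 mm nut body. The images showed it held centred and upright, and it placed correctly.
- The first top-camera position for the tube was about 9 mm off because I assumed the wrong height for it. I corrected it with a close wrist view before gripping.
- I used all 16 picture views by the time the upper tray was seated, so I checked the tube steps from pixel values only.

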